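# Change the filter in the two-slide filter changer

### The arm

A 6-joint arm with a two-finger parallel gripper is mounted at the origin on a cart in front of the work surface, level with it; the furniture and walls round the work are solid. World frame = base frame: x ahead of the robot, y to its left, z up, the work surface at z = 0. Lengths are in m, angles in rad, forces in N, time in s.
With the tool pointing down it reaches from about 0.325 to 0.9 m from the base axis. Payload 6.1 kg.
Tool frame: the origin (TCP) lies midway between the tips of the shut fingers; the grasp point (between the pads) lies 19 mm behind it; x points along the fingers, y is the direction in which the jaws open and shut, and the axes are right-handed (so a half turn about x gives the same grasp; the last joint's range is limited). The gripper opens to 85 mm and grips with 20 to 120 N. Pads are 22 mm wide; open, the fingers measure 114 mm over their backs; the gripper's body (76 mm by 85 mm) begins 54 mm behind the grasp point. The pads swing forward as they close: fully open they stand 13 mm farther back than shut.
Start: joints at [1.04, 0.22, 1.526, -0, 1.395, -0.126], TCP at [0.246, 0.574, 0.231] pointing down, gripper open.
Joint ranges: [-2.98, 2.98], [-0.91, 2.08], [0.09, 2.57], [-1.24, 4.39], [0.2, 2.65], [-2.68, 2.68]. Speed limits (rad/s): [2.57, 2.57, 3.01, 3.14, 3.14, 3.14].

### API

Orientations are given as [roll, pitch, yaw] about the fixed x, y, z axes, in that order (R = Rz(yaw) Ry(pitch) Rx(roll)).
In Python, from plant import movep, move_l, set_joints, gripper_to, hold, inverse_kinematics, observe, get_image, get_calibration, Unreachable, job_done gives the robot as it stands. Calls block until the motion is done:
- movep(position, orientation): joint-space move of the TCP to a pose.
- move_l(position, feed=0.15, rotation=None, max_force=None): straight line of the TCP; rotation=None keeps the orientation; feed is the mean speed in m/s. With max_force (N) it stops when the force on the tool has changed by that much, and returns True; else False.
- set_joints(angles): joint-space move.
- gripper_to(opening, f_grip=None): finger opening in m; f_grip is the grip in N (None keeps the last); returns when the fingers have stopped.
- hold(seconds).
- inverse_kinematics(position, orientation): joint angles nearest the present ones, or None.
- observe(): the state.
- get_image(name): name is "scene" or "top" or "wrist"; returns (picture, depth): 384x512x3 uint8, red, green, blue; 384x512 float32, m along the optical axis (not along the pixel's ray), 0 where there is no reading.
- get_calibration(name): a dict with "intrinsics" (3x3 intrinsics, pixels), "world_from_camera" (4x4, takes a point from camera to world coordinates). Camera axes: x right, y down, z forward; pixel columns grow to the right and rows downward; lengths in m; the calibration is good to about 2 mm. A picture is of the moment at which its call begins: read the wrist's pose just before it. get_calibration takes no time and is no camera call; for the wrist camera it gives the pose at the moment of the call.
A pose or a line that the arm cannot do raises Unreachable and nothing moves.
- job_done(): hands the job in, once; it reports no verdict.
The state is a dict: "time_s": time; "q": joint angles; "joint_velocities": joint speeds; "joint_torque": joint torques, N m; "eef_pos": TCP position; "tcp_rot": TCP orientation; "ft_force": force on the tool from outside, world axes, zero at the start; "torque": the same for the moment, N m; "opening": finger opening in m.
Only numpy, scipy, OpenCV 4.12 (cv2) and the standard library are available. Lean on these libraries where they do the work, as an engineer would, in place of code of your own. Each camera call takes 0.05 s, during which the arm holds its last target.

### The job

Swap the amber filter for the blue one in the filter changer. First press down the white release key of the unit with the orange tab, so that its slide springs fully out; then push the blue tab in past its catch and let go, so that the slide springs back and latches at mid position. Press and push only, without gripping the tabs, and leave the things standing around where they are.

Things in the scene. Friction and masses are not known exactly. Their poses are not given: they have to be found in the camera images.
- amber_unit: Fixed filter unit with the amber (orange) tab, one of two alike on a grey base plate (left or right varies). Housing 165 x 66 x 40 mm. Origin 10 mm above the desk, on its centre line; x = push direction (away from the robot, yaw up to 0.25), z up. In its frame: housing x -55..110 mm, window frame x -55..-9 (top z 40), release key pad x -1..27, key hinge x 45, z 46; nothing above z 62.
- amber_slide (a joint): Amber filter slide, m along its unit's x: 0 fully out to the robot, 0.030 latched at mid, 0.050 end stop. A spring pushes it out, 3 N at 0, 6 N at 0.05, damping 12 N s/m. From 0.018 its stop pin lifts the sprung catch (about 7 N in all), clear at about 0.031. Let go from 0.036 or more it returns and latches at 0.030; let go before 0.03 it springs fully out. It starts latched at mid position.
- amber_push (a point): Centre of the front face (towards the robot) of the orange upright push tab: push here along the unit's x. Moves with the slide. 55 mm above the desk; tab 44 mm wide, 10 mm thick (gripping loads its rear half), reaching 27 mm below and 17 mm above this point. The base plate below is 10 mm high.
- amber_key (a joint): Amber unit's rocker release key, rad: 0 at rest (catch down), 0.25 fully pressed (catch lifted). Frees a latched slide before 0.22. The pad's centre, 32 mm from the hinge, needs about 4 N while the slide is latched, 1.3 to 3 N otherwise, and is stopped 8 mm down; it springs up again.
- amber_release (a point): Centre of the top face of the amber unit's white release key pad, 28 (along the slide) x 44 mm, ribbed, 62 mm above the desk at rest; press straight down here. Window frame in front of it tops out 12 mm lower.
- blue_unit: Fixed filter unit with the blue tab, one of two alike on a grey base plate (left or right varies). Housing 165 x 66 x 40 mm. Origin 10 mm above the desk, on its centre line; x = push direction (away from the robot, yaw up to 0.25), z up. In its frame: housing x -55..110 mm, window frame x -55..-9 (top z 40), release key pad x -1..27, key hinge x 45, z 46; nothing above z 62.
- blue_slide (a joint): Blue filter slide, m along its unit's x: 0 fully out to the robot, 0.030 latched at mid, 0.050 end stop. A spring pushes it out, 3 N at 0, 6 N at 0.05, damping 12 N s/m. From 0.018 its stop pin lifts the sprung catch (about 7 N in all), clear at about 0.031. Let go from 0.036 or more it returns and latches at 0.030; let go before 0.03 it springs fully out. It starts fully out.
- blue_push (a point): Centre of the front face (towards the robot) of the blue upright push tab: push here along the unit's x. Moves with the slide. 55 mm above the desk; tab 44 mm wide, 10 mm thick (gripping loads its rear half), reaching 27 mm below and 17 mm above this point. The base plate below is 10 mm high.
- blue_key (a joint): Blue unit's rocker release key, rad: 0 at rest (catch down), 0.25 fully pressed (catch lifted). Frees a latched slide before 0.22. The pad's centre, 32 mm from the hinge, needs about 4 N while the slide is latched, 1.3 to 3 N otherwise, and is stopped 8 mm down; it springs up again.
- blue_release (a point): Centre of the top face of the blue unit's white release key pad, 28 (along the slide) x 44 mm, ribbed, 62 mm above the desk at rest; press straight down here. Window frame in front of it tops out 12 mm lower.
- petri: Petri dish with lid, 56 mm across, 14 mm high; loose bystander, origin at its underside.
- cup: White cup, 40 mm across, 50 mm high; loose bystander, origin at its underside.
- red_marker: Black and red marker, 82 x 16 x 14 mm, lying; loose bystander, origin at its underside.
- oil_bottle: Small brown bottle, 30 mm across, 66 mm high; loose bystander, origin at its underside.
- coverslip_box: Blue and white cover glass box, 35 x 35 x 21 mm; loose bystander, origin at its underside.

How it is judged:
By the outcome, as a careful person would: the job done as asked, in the order asked, and still so for the second after the job is handed in, with the robot touching nothing.
It also fails if it takes over 48 s, if anything falls off the work surface, if the arm or the gripper's body presses on something with over 40 N, if the wrist force passes 120 N, or if a joint passes its speed limit or range.

## Working session

There is one attempt and no reset: what is moved stays moved. The work goes in short steps, each a Python script; the robot and the scene stay as the last script left them, time stands still between calls to the robot, and variables do not carry over. Pictures are saved under pics/ and viewed, and the job is handed in when it is done.

```bash
ls; mkdir -p pics; python3 - <<'E'
from plant import *
import cv2,numpy as np
s=observe();print(s)
for n in ["top","scene"]:
    im,d=get_image(n);c=get_calibration(n)
    cv2.imwrite(f"pics/{n}0.png",im[:,:,::-1]);np.savez(f"{n}0.npz",im=im,d=d,K=c["intrinsics"],T=c["world_from_camera"]);print(n,c)
E
```

```text
pics
{'time_s': 0.0, 'q': array([ 1.03990658e+00,  2.21236594e-01,  1.52762155e+00, -4.47189520e-06,
        1.39470351e+00, -1.26134421e-01]), 'joint_velocities': array([-7.49484110e-04,  3.92827156e-04,  4.70131122e-04, -5.62688695e-04,
        1.23875545e-03,  3.41670612e-05]), 'joint_torque': array([ 6.34686385e-04, -4.96891701e+01, -3.89408612e+01, -1.55008715e-04,
        1.09551405e-02, -4.54922969e-06]), 'eef_pos': array([0.24583364, 0.57395695, 0.23018724]), 'tcp_rot': array([-1.69469551,  1.56882733, -2.09945004]), 'ft_force': array([-0.12529062,  0.40987355,  0.20912252]), 'torque': array([0.01438596, 0.01249885, 0.00379736]), 'opening': 0.08578699361916182}
top {'intrinsics': array([[397.44727777,   0.        , 248.46511987],
       [  0.        , 397.44727777, 189.38721343],
       [  0.        ,   0.        ,   1.        ]]), 'world_from_camera': array([[ 0.02691888, -0.98156798,  0.189208  ,  0.32135922],
       [-0.99963599, -0.02609072,  0.00686683,  0.02892953],
       [-0.00180369, -0.18932397, -0.98191302,  1.2003217 ],
       [ 0.        ,  0.        ,  0.        ,  1.        ]])}
scene {'intrinsics': array([[458.42952283,   0.        , 261.42001791],
       [  0.        , 458.42952283, 190.6617889 ],
       [  0.        ,   0.        ,   1.        ]]), 'world_from_camera': array([[ 0.48820717, -0.64282606,  0.59027826, -0.17847409],
       [-0.87257917, -0.34705723,  0.34373954, -0.38265118],
       [-0.0161044 , -0.68288062, -0.73035245,  0.98156188],
       [ 0.        ,  0.        ,  0.        ,  1.        ]])}
```

View pics/top0.png

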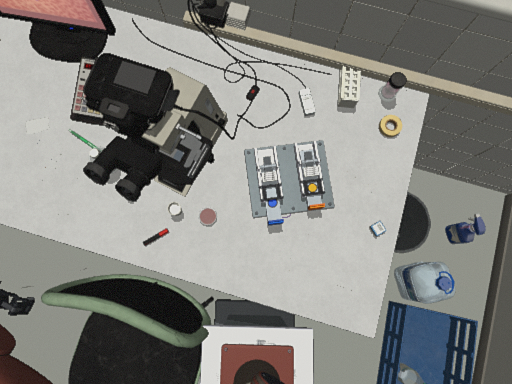

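View pics/scene0.png

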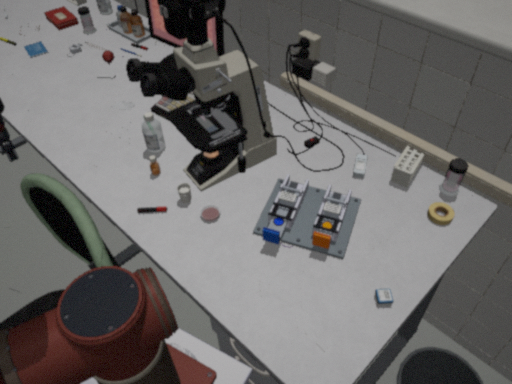

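The base plate sits at about (290,180) in the top view. The blue tab is at (276,221) on the left unit, fully out, and the amber tab is at (316,206) on the right unit. The bystanders are well to the sides. Next I'll measure the units from the depth data.

```bash
cat > h.py <<'E'
import numpy as np,cv2
def cloud(f):
    z=np.load(f);d=z['d'];K=z['K'];T=z['T'];v,u=np.mgrid[:d.shape[0],:d.shape[1]]
    P=np.stack([(u-K[0,2])/K[0,0]*d,(v-K[1,2])/K[1,1]*d,d],-1)@T[:3,:3].T+T[:3,3]
    P[d==0]=np.nan
    return z['im'],P
E
python3 - <<'E'
from h import *
for n in ["top","scene"]:
    im,P=cloud(n+"0.npz");hsv=cv2.cvtColor(im,cv2.COLOR_RGB2HSV)
    z=P[...,2];box=(P[...,0]>.3)&(P[...,0]<.8)&(abs(P[...,1]+.1)<.2)
    print(n,"desk z",np.nanmedian(z[box&(z<.008)]))
    for nm,lo,hi in [("orange",5,18),("blue",105,125)]:
        m=(hsv[...,0]>=lo)&(hsv[...,0]<=hi)&(hsv[...,1]>150)&(hsv[...,2]>70)&box&(z>.02)
        k,l,st,c=cv2.connectedComponentsWithStats(m.astype(np.uint8))
        for i in range(1,k):
            if st[i,4]>8:
                q=P[l==i];t=q[q[:,2]>.062]
                print(nm,st[i],c[i].round(1),"mean",q.mean(0).round(4),"top",t.mean(0).round(4) if len(t) else 0,len(t),"zmax",q[:,2].max().round(4))
    m=box&(z>.005)&(z<.015)&(P[...,0]>.42)&(P[...,1]<.1)
    q=P[m][:,:2].astype(np.float32);print("plate",len(q),cv2.minAreaRect(q))
    u0,v0,w,h=(235,130,110,105) if n=="top" else (245,165,125,100)
    cv2.imwrite(f"pics/{n}0c.png",cv2.resize(im[v0:v0+h,u0:u0+w,::-1],None,fx=5.5,fy=5.5,interpolation=cv2.INTER_CUBIC))
E
```

```text
top desk z 0.0007978400039573286
orange [308 203  17   7  69] [316.2 206.2] mean [ 0.4953 -0.1593  0.0683] top [ 0.4959 -0.1601  0.0714] 58 zmax 0.0778
blue [269 199   8   8  46] [272.3 202.4] mean [ 0.5076 -0.0342  0.0407] top 0 0 zmax 0.0512
blue [268 220  15   5  44] [275.  221.7] mean [ 0.4472 -0.0411  0.0717] top [ 0.4474 -0.0413  0.0723] 42 zmax 0.0771
plate 2967 ((0.610316276550293, -0.09967833757400513), (0.37672922015190125, 0.3958548605442047), 0.19544266164302826)
scene desk z 0.00012574132961595819
orange [313 232  17  16 204] [320.8 239.7] mean [ 0.4937 -0.1601  0.0558] top [ 0.4946 -0.1592  0.0693] 81 zmax 0.0759
blue [274 218   9   7  53] [278.2 221. ] mean [ 0.508  -0.032   0.0395] top 0 0 zmax 0.0432
blue [263 228  16  15 172] [270.7 235.1] mean [ 0.4454 -0.0433  0.0571] top [ 0.4462 -0.0425  0.0695] 72 zmax 0.0752
plate 2719 ((0.6099244356155396, -0.10297010838985443), (0.3824933171272278, 0.37922391295433044), 89.95708465576172)
```

```bash
python3 - <<'E'
from h import *
im,P=cloud("top0.npz")
z=P[...,2]
np.set_printoptions(linewidth=250)
print((z[140:226:2,244:336:2]*1000).round().astype(int))
E
```

```text
[[ 2 -5 -1 ...  0 -1  4]
 [ 3 -1 -1 ... -1  1 -1]
 [ 2  2  5 ... -2 -3 -2]
 ...
 [-1  5 -1 ... -2  1 -2]
 [-1  3  1 ...  0  5  1]
 [ 1  1  2 ... -2  0  2]]<stdin>:5: RuntimeWarning: invalid value encountered in cast
```

View pics/top0c.png

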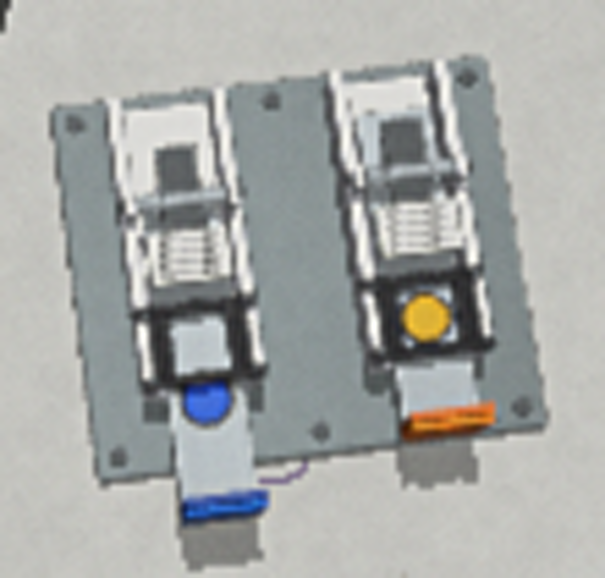

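The close-up shows the amber slide latched at mid and the blue slide fully out. Yaw looks slightly positive, and the ribbed white pads are clear at crop (190,255) and (418,225). I'll work out yaw from the plate and housings.

```bash
python3 - <<'E'
from h import *
im,P=cloud("top0.npz");z=np.load("top0.npz");K,T=z['K'],z['T']
def ray(u,v,h):
    d=T[:3,:3]@np.array([(u-K[0,2])/K[0,0],(v-K[1,2])/K[1,1],1]);return T[:3,3]+d*(h-T[2,3])/d[2]
c=lambda x,y:(235+x/5.5-.4,130+y/5.5-.4)
# plate corners in crop (z=0.01)
for p in [(52,108),(484,58),(547,425),(100,483)]: print("plate",p,ray(*c(*p),.01).round(4))
print("pads z62",ray(*c(190,255),.062).round(4),ray(*c(418,225),.062).round(4))
print("frame front corners z.05",[ray(*c(*p),.05).round(4) for p in [(145,385),(265,373),(370,360),(493,347)]])
print("frame back",[ray(*c(*p),.05).round(4) for p in [(137,318),(252,300),(358,290),(478,272)]])
h=P[...,2]; m=(h>.03)&(h<.09)&(P[...,0]>.48)&(P[...,0]<.75)&(P[...,1]>-.25)&(P[...,1]<.05)
k,l,st,cc=cv2.connectedComponentsWithStats(m.astype(np.uint8))
for i in range(1,k):
    if st[i,4]>100:
        q=P[l==i][:,:2].astype(np.float32);print(st[i],cv2.minAreaRect(q))
E
```

```text
plate (52, 108) [0.6775 0.0544 0.01  ]
plate (484, 58) [ 0.7135 -0.19    0.01  ]
plate (547, 425) [ 0.5038 -0.2229  0.01  ]
plate (100, 483) [0.4652 0.022  0.01  ]
pads z62 [ 0.5824 -0.0227  0.062 ] [ 0.6021 -0.1444  0.062 ]
frame front corners z.05 [array([ 5.135e-01, -5.000e-04,  5.000e-02]), array([ 0.5217, -0.0644,  0.05  ]), array([ 0.5302, -0.1204,  0.05  ]), array([ 0.539 , -0.1861,  0.05  ])]
frame back [array([0.5498, 0.0046, 0.05  ]), array([ 0.5613, -0.057 ,  0.05  ]), array([ 0.5683, -0.1139,  0.05  ]), array([ 0.5799, -0.1784,  0.05  ])]
[ 295  141   30   69 1283] ((0.5928703546524048, -0.1459495723247528), (0.2053118497133255, 0.06684202700853348), 8.834186553955078)
[ 254  146   30   67 1122] ((0.5783714652061462, -0.023704390972852707), (0.19933459162712097, 0.06744179129600525), 8.726482391357422)
```

Yaw is about 0.152 and agrees across plate, housings and pad–tab lines. Before swinging the arm, I'll check where the microscope is relative to the arm's path.

```bash
python3 - <<'E'
from h import *
for n in ["top","scene"]:
    im,P=cloud(n+"0.npz");Q=P.reshape(-1,3);Q=Q[np.isfinite(Q[:,2])]
    r=np.hypot(Q[:,0],Q[:,1]);a=np.arctan2(Q[:,1],Q[:,0])
    for lo in np.arange(-.4,1.4,.2):
        m=(a>lo)&(a<lo+.2)&(Q[:,2]>.1)&(r<.95)&(r>.3)
        if m.sum(): print(n,round(lo,1),"rmin",r[m].min().round(3),"zmax",Q[m,2].max().round(3),"z at r<.6", Q[m&(r<.62),2].max().round(3) if (m&(r<.62)).any() else None)
from plant import *
for p,y in [((.28,.33,.35),.5),((.42,-.06,.35),.152),((.5,-.08,.30),.152),((.602,-.1444,.1),.152),((.39,-.05,.05),.152),((.39,-.05,.05),.152+np.pi)]:
    print(p,inverse_kinematics(p,[0,np.pi/2,y]))
E
```

```text
top 0.0 rmin 0.608 zmax 0.485 z at r<.6 0.485
top 0.2 rmin 0.561 zmax 0.567 z at r<.6 0.567
top 0.4 rmin 0.524 zmax 0.565 z at r<.6 0.565
top 0.6 rmin 0.589 zmax 0.416 z at r<.6 0.416
top 0.8 rmin 0.3 zmax 0.233 z at r<.6 0.233
top 1.0 rmin 0.3 zmax 0.658 z at r<.6 0.658
scene 0.0 rmin 0.606 zmax 0.484 z at r<.6 0.484
scene 0.2 rmin 0.557 zmax 0.564 z at r<.6 0.564
scene 0.4 rmin 0.523 zmax 0.552 z at r<.6 0.552
scene 0.6 rmin 0.588 zmax 0.412 z at r<.6 0.412
scene 0.8 rmin 0.3 zmax 0.232 z at r<.6 0.232
scene 1.0 rmin 0.301 zmax 0.386 z at r<.6 0.386
scene 1.2 rmin 0.583 zmax 0.147 z at r<.6 0.147
(0.28, 0.33, 0.35) [ 6.84553203e-01 -3.06699198e-01  1.81773085e+00 -4.44089210e-16
  1.63056100e+00 -1.38624312e+00]
(0.42, -0.06, 0.35) [-0.3282355  -0.32910461  1.83489437  0.          1.63580289 -2.05103183]
(0.5, -0.08, 0.3) [-0.31451115 -0.1049824   1.73832886  0.          1.50824619 -2.03730747]
(0.602, -0.1444, 0.1) [-0.36272629  0.32868227  1.65292639  0.          1.159984   -2.08552262]
(0.39, -0.05, 0.05) [-0.32876777 -0.12346742  2.25504314  0.          1.01001693 -2.0515641 ]
(0.39, -0.05, 0.05) [-3.28767770e-01 -1.23467416e-01  2.25504314e+00 -4.44089210e-16
  1.01001693e+00  1.09002856e+00]
```

```bash
python3 - <<'E'
from h import *
im,P=cloud("top0.npz")
for v in range(270,350,10): print(v,[(u,*(P[v,u]*100).round(0)) for u in range(40,215,20)])
from plant import *
c=get_calibration("wrist");print(c["world_from_camera"].round(3))
for n in ["top","scene"]:
    im,P=cloud(n+"0.npz");Q=P.reshape(-1,3)
    for x in np.arange(-.1,.6,.1):
        print(n,x.round(1),[ (lambda m: round(float(np.nanmax(Q[m,2])),2) if m.any() else None)((Q[:,0]>x)&(Q[:,0]<x+.1)&(Q[:,1]>y)&(Q[:,1]<y+.1)) for y in np.arange(-.2,.8,.1)])
im,d=get_image("wrist");cv2.imwrite("pics/w0.png",im[:,:,::-1])
E
```

```text
270 [(40, np.float64(28.0), np.float64(103.0), np.float64(-74.0)), (60, np.float64(28.0), np.float64(94.0), np.float64(-75.0)), (80, np.float64(28.0), np.float64(84.0), np.float64(-74.0)), (100, np.float64(28.0), np.float64(74.0), np.float64(-74.0)), (120, np.float64(29.0), np.float64(65.0), np.float64(-74.0)), (140, np.float64(29.0), np.float64(55.0), np.float64(-74.0)), (160, np.float64(30.0), np.float64(29.0), np.float64(0.0)), (180, np.float64(30.0), np.float64(23.0), np.float64(0.0)), (200, np.float64(31.0), np.float64(17.0), np.float64(0.0))]
280 [(40, np.float64(23.0), np.float64(103.0), np.float64(-74.0)), (60, np.float64(23.0), np.float64(93.0), np.float64(-75.0)), (80, np.float64(26.0), np.float64(56.0), np.float64(-8.0)), (100, np.float64(26.0), np.float64(50.0), np.float64(-10.0)), (120, np.float64(27.0), np.float64(44.0), np.float64(-11.0)), (140, np.float64(27.0), np.float64(39.0), np.float64(-17.0)), (160, np.float64(27.0), np.float64(34.0), np.float64(-21.0)), (180, np.float64(25.0), np.float64(36.0), np.float64(-75.0)), (200, np.float64(28.0), np.float64(17.0), np.fl
[... 3753 characters left out ...]
[0.01, 0.01, 0.01, 0.01, 0.01, 0.02, 0.01, 0.01, 0.01, -0.73]
top 0.4 [0.08, 0.08, 0.02, 0.02, 0.42, 0.41, 0.01, 0.01, 0.01, 0.01]
top 0.5 [0.08, 0.07, 0.05, 0.57, 0.57, 0.56, 0.02, 0.01, 0.01, 0.01]
scene -0.1 [None, 0.39, 0.39, 0.36, None, None, None, None, -0.27, None]
scene 0.0 [0.01, 0.39, 0.68, None, None, None, None, -0.27, -0.27, None]
scene 0.1 [0.0, 0.02, 0.01, 0.19, 0.23, 0.23, None, -0.27, -0.28, None]
scene 0.2 [0.01, 0.01, 0.01, 0.01, 0.23, 0.23, 0.23, 0.39, 0.26, None]
scene 0.3 [0.01, 0.01, 0.01, 0.01, 0.01, 0.02, 0.01, 0.01, 0.0, None]
scene 0.4 [0.08, 0.08, 0.02, 0.02, 0.41, 0.41, 0.01, 0.01, 0.01, 0.01]
scene 0.5 [0.07, 0.07, 0.05, 0.56, 0.56, 0.53, 0.11, 0.01, 0.01, 0.01]
```

The chair top is at z 0.23 near the robot, and the microscope starts at radius 0.52 and reaches z 0.57. I'll lift, pass between them at small radius, close the fingers, and look with the wrist camera from above the units.

```bash
python3 - <<'E'
from plant import *
import numpy as np,cv2
H=np.pi/2
gripper_to(0.0)
t=lambda:print(round(observe()["time_s"],2),observe()["eef_pos"].round(3))
t()
movep([.235,.46,.38],[0,H,-.6]);t()
movep([.27,.25,.39],[0,H,-1.2]);t()
movep([.36,0,.38],[0,H,.152-np.pi]);t()
movep([.47,-.08,.32],[0,H,.152-np.pi]);t()
c=get_calibration("wrist");im,d=get_image("wrist")
np.savez("w1.npz",im=im,d=d,K=c["intrinsics"],T=c["world_from_camera"]);cv2.imwrite("pics/w1.png",im[:,:,::-1])
s=observe();print(s["q"].round(3),s["opening"],s["ft_force"].round(2));print(c["world_from_camera"].round(3));t()
E
```

```text
0.92 [0.246 0.574 0.231]
1.69 [0.235 0.46  0.379]
2.55 [0.27  0.251 0.389]
3.58 [0.36  0.001 0.38 ]
4.22 [ 0.47  -0.079  0.32 ]
[-0.332 -0.188  1.774  0.     1.555  1.085] 0.0001220429197572751 [-0.05 -0.73 -0.29]
[[ 0.154 -0.951 -0.268  0.538]
 [-0.988 -0.149 -0.039 -0.068]
 [-0.003  0.271 -0.962  0.462]
 [ 0.     0.     0.     1.   ]]
4.28 [ 0.47  -0.079  0.321]
```

View pics/w1.png

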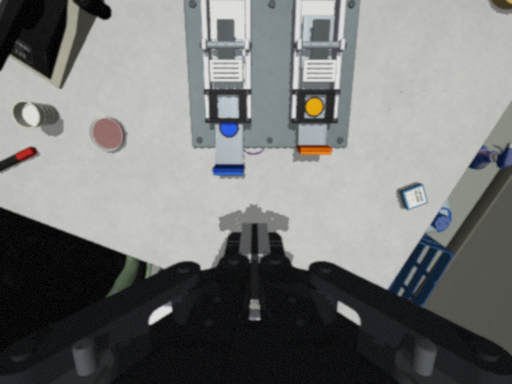

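The wrist view shows both units almost upright. The pads are at about (227,71) and (320,70), the blue tab at (228,170), and the orange tab at (315,150).

```bash
python3 - <<'E'
from h import *
im,P=cloud("w1.npz");z=np.load("w1.npz");K,T=z['K'],z['T']
g=cv2.resize(im[0:185,180:365,::-1],None,fx=3.2,fy=3.2,interpolation=cv2.INTER_CUBIC);cv2.imwrite("pics/w1c.png",g)
def ray(u,v,h):
    d=T[:3,:3]@np.array([(u-K[0,2])/K[0,0],(v-K[1,2])/K[1,1],1]);return T[:3,3]+d*(h-T[2,3])/d[2]
hsv=cv2.cvtColor(im,cv2.COLOR_RGB2HSV)
yaw=.152;e=np.array([np.cos(yaw),np.sin(yaw),0]);n=np.array([-e[1],e[0],0])
for nm,lo,hi in [("orange",5,18),("blue",105,125)]:
    m=(hsv[...,0]>=lo)&(hsv[...,0]<=hi)&(hsv[...,1]>140)&(hsv[...,2]>60);m[:, :180]=0;m[:,360:]=0
    k,l,st,c=cv2.connectedComponentsWithStats(m.astype(np.uint8))
    for i in range(1,k):
        if st[i,4]>40:
            q=P[l==i];r=cv2.minAreaRect(np.argwhere(l==i)[:,::-1].astype(np.float32))
            print(nm,st[i],r,"med",np.nanmedian(q,0).round(4),"z",np.nanpercentile(q[:,2],[5,95]).round(3))
            if st[i,2]>25 and st[i,3]<15:
                x0,y0,w,h=st[i,:4]
                print("  front/top corners z.072:",ray(x0,y0+h,.072).round(4),ray(x0+w,y0+h,.072).round(4), "bottom-edge mid",ray(c[i][0],y0+h-.5,.072).round(4),"back top",ray(c[i][0],y0-.5,.072).round(4))
for c in [(227,71),(320,70)]: print("pad",ray(*c,.062).round(4),P[c[1]-8:c[1]+9,c[0]-10:c[0]+11].reshape(-1,3).mean(0).round(4))
Q=P.reshape(-1,3)
# housing by height
h=P[...,2];m=(h>.03)&(h<.09)&(P[...,0]>.48)&(P[...,0]<.8)&(P[...,1]>-.25)&(P[...,1]<.05)
k,l,st,c=cv2.connectedComponentsWithStats(m.astype(np.uint8))
for i in range(1,k):
    if st[i,4]>500:
        q=P[l==i];print(st[i],cv2.minAreaRect(q[:,:2].astype(np.float32)))
E
```

```text
orange [297 146  35   9 281] ((314.0, 150.0), (8.0, 34.0), 90.0) med [ 0.4982 -0.1578  0.0708] z [0.054 0.072]
  front/top corners z.072: [ 0.4875 -0.1357  0.072 ] [ 0.495  -0.1839  0.072 ] bottom-edge mid [ 0.4918 -0.1587  0.072 ] back top [ 0.5041 -0.1561  0.072 ]
blue [220 122  17  14 197] ((228.0, 128.5), (13.0, 16.0), 90.0) med [ 0.507  -0.0337  0.0391] z [0.038 0.041]
blue [213 165  30  10 284] ((227.5, 169.5), (9.0, 29.0), 90.0) med [ 0.4515 -0.0431  0.0707] z [0.047 0.073]
  front/top corners z.072: [ 0.441 -0.023  0.072] [ 0.4476 -0.0653  0.072 ] bottom-edge mid [ 0.4451 -0.0444  0.072 ] back top [ 0.4594 -0.0426  0.072 ]
pad [ 0.5816 -0.0241  0.062 ] [nan nan nan]
pad [ 0.6017 -0.1455  0.062 ] [ 0.6018 -0.1455  0.0616]
[ 200    0   52  149 5413] ((0.5742942690849304, -0.02373097836971283), (0.1957007646560669, 0.06677325069904327), 8.957469940185547)
[ 290    0   57  155 6354] ((0.5916139483451843, -0.14689674973487854), (0.20032097399234772, 0.06796643882989883), 9.264899253845215)
```

View pics/w1c.png

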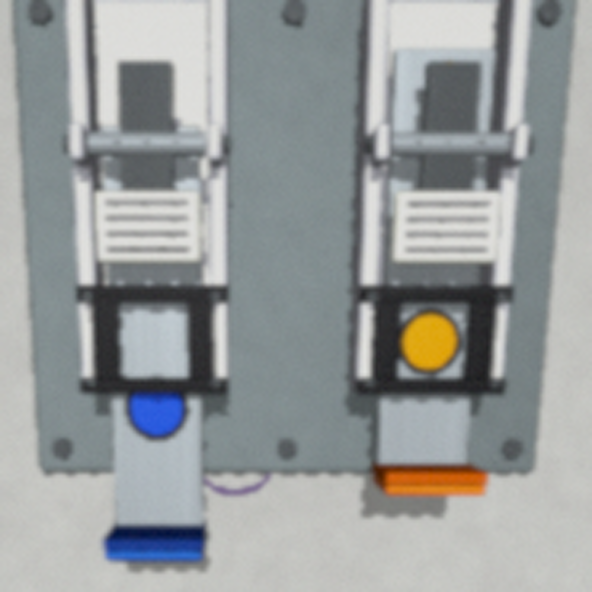

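Pads measure z 0.0616 against 0.062 given, and the top and wrist cameras agree within 1–2 mm. Amber pad is at (0.602,-0.145) and the yaw is about 0.155. Now I'll press the amber key.

```bash
python3 - <<'E'
from plant import *
import numpy as np,cv2
H=np.pi/2;yaw=.155;e=np.array([np.cos(yaw),np.sin(yaw),0]);O=[0,H,yaw-np.pi]
p=np.array([.6018,-.145,0])-.002*e
t=lambda:print(round(observe()["time_s"],2),observe()["eef_pos"].round(4),observe()["ft_force"].round(2))
movep(p+[0,0,.14],O);t()
move_l(p+[0,0,.075],feed=.08);hold(.1);t()
r=move_l(p+[0,0,.0535],feed=.03,max_force=14);print(r);t()
hold(.5);t()
im,d=get_image("scene");cv2.imwrite("pics/s1.png",cv2.resize(im[140:290,230:400,::-1],None,fx=4,fy=4,interpolation=cv2.INTER_CUBIC))
im,d=get_image("wrist");cv2.imwrite("pics/w2.png",im[:,:,::-1])
E
```

```text
5.2 [ 0.6005 -0.145   0.142 ] [-1.26  0.13  1.28]
6.27 [ 0.6005 -0.1456  0.0759] [-0.02  0.29  0.64]
True
6.94 [ 0.5993 -0.1455  0.0552] [-2.03  1.1   7.23]
7.44 [ 0.5994 -0.1455  0.0552] [-3.69  0.55  7.51]
```

View pics/s1.png

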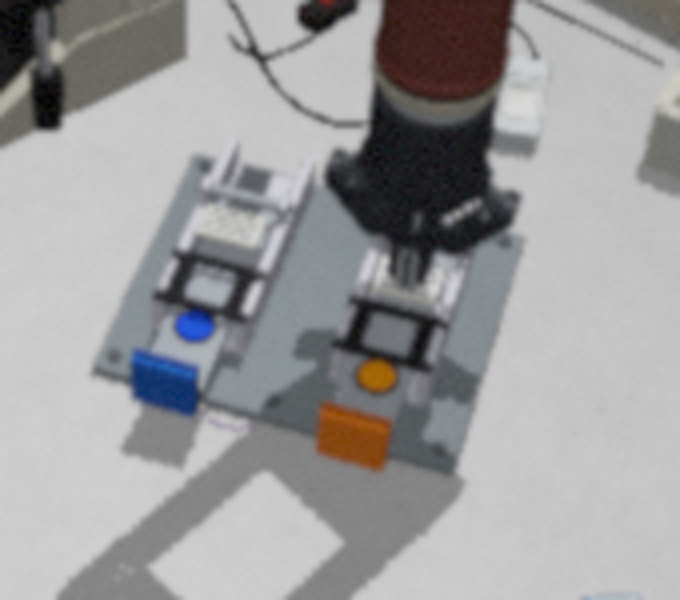

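View pics/w2.png

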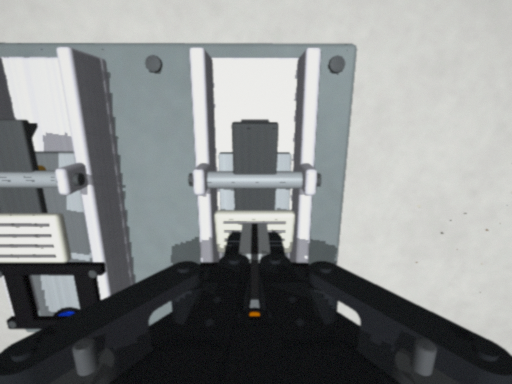

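The amber slide has sprung out: the amber disc is out of its window and the tab is at the plate edge. The fingers sit centred on the pad. Now I'll lift, move in front of the blue tab, and find contact gently.

```bash
python3 - <<'E'
from plant import *
import numpy as np,cv2
H=np.pi/2;yaw=.155;e=np.array([np.cos(yaw),np.sin(yaw),0]);O=[0,H,yaw-np.pi]
t=lambda:print(round(observe()["time_s"],2),observe()["eef_pos"].round(4),observe()["ft_force"].round(2))
p=observe()["eef_pos"].copy();p[2]=.14
move_l(p,feed=.12);t()
p0=np.array([.4455,-.0445,0])
movep(p0-.05*e+[0,0,.14],O);t()
c=get_calibration("wrist");im,d=get_image("wrist");cv2.imwrite("pics/w3.png",im[:,:,::-1])
np.savez("w3.npz",im=im,d=d,K=c["intrinsics"],T=c["world_from_camera"])
im,d=get_image("top");c=get_calibration("top");np.savez("top1.npz",im=im,d=d,K=c["intrinsics"],T=c["world_from_camera"])
cv2.imwrite("pics/t1.png",cv2.resize(im[130:240,230:345,::-1],None,fx=5,fy=5,interpolation=cv2.INTER_CUBIC))
move_l(p0-.05*e+[0,0,.044],feed=.12);hold(.1);t()
E
```

```text
8.41 [ 0.5987 -0.1452  0.1389] [-0.59  0.04 -0.22]
9.3 [ 0.3972 -0.0527  0.1405] [ 0.34 -0.29 -0.68]
10.45 [ 0.397  -0.0525  0.0449] [-0.05 -0.41 -0.16]
```

View pics/w3.png

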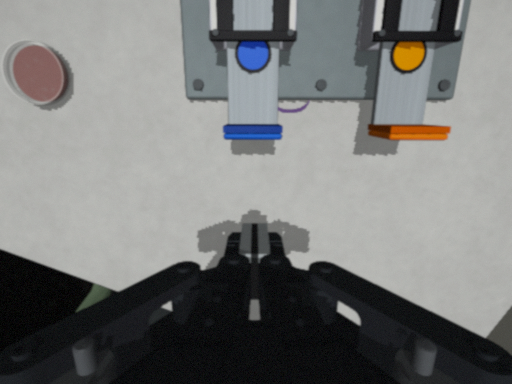

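View pics/t1.png

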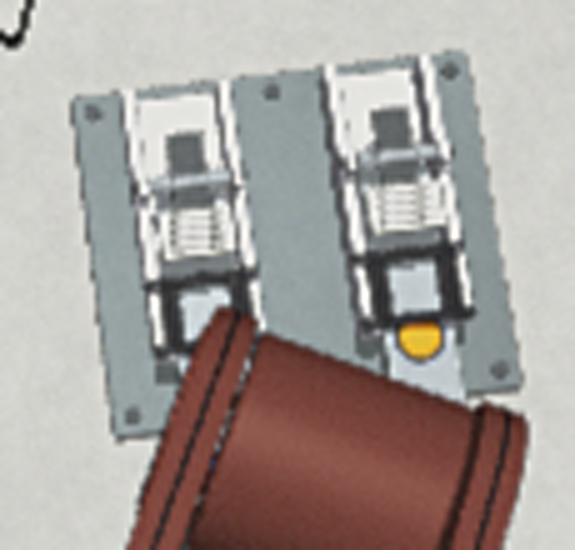

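Both slides are now fully out and level with each other, and the fingers line up with the blue tab at column 253. Next is the guarded contact move, then the push.

```bash
python3 - <<'E'
from plant import *
import numpy as np,cv2
yaw=.155;e=np.array([np.cos(yaw),np.sin(yaw),0])
t=lambda:print(round(observe()["time_s"],2),observe()["eef_pos"].round(4),observe()["ft_force"].round(2))
p=observe()["eef_pos"].copy()
r=move_l(p+.06*e,feed=.04,max_force=2.2);t()
q=observe()["eef_pos"];print(r,"travel",(q-p)@e)
np.save("contact.npy",q)
E
```

```text
11.43 [ 0.4344 -0.0463  0.0441] [-2.76 -0.98  2.35]
True travel 0.03793903210810526
```

Contact came after 37.9 mm, against about 39 mm expected. Now I'll push 42 mm past the contact point.

```bash
python3 - <<'E'
from plant import *
import numpy as np,cv2
yaw=.155;e=np.array([np.cos(yaw),np.sin(yaw),0])
t=lambda:print(round(observe()["time_s"],2),observe()["eef_pos"].round(4),observe()["ft_force"].round(2))
c=np.load("contact.npy");g=c+.042*e;g[2]=.044
r=move_l(g,feed=.05,max_force=25);t();hold(.2);t()
print(r,"past contact",(observe()["eef_pos"]-c)@e)
im,d=get_image("wrist");cv2.imwrite("pics/w4.png",im[:,:,::-1])
im,d=get_image("scene");cv2.imwrite("pics/s4.png",cv2.resize(im[140:290,230:400,::-1],None,fx=4,fy=4,interpolation=cv2.INTER_CUBIC))
E
```

```text
12.43 [ 0.4751 -0.0397  0.0434] [-5.45 -1.71  1.35]
12.62 [ 0.4751 -0.0397  0.0434] [-5.72 -1.61  1.66]
False past contact 0.04116457620234716
```

View pics/s4.png

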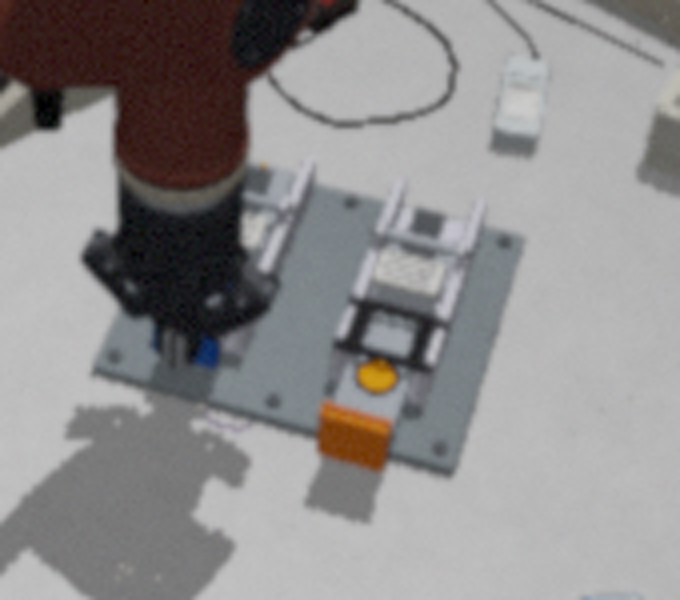

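View pics/w4.png

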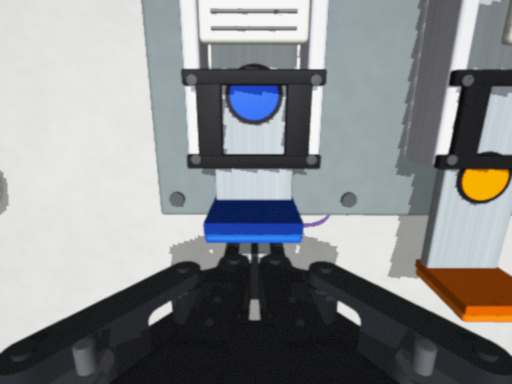

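The blue disc is past the window centre, and 5.7 N matches the spring alone at about 41 mm, so the catch is cleared. I'll let go, back off, and check.

```bash
python3 - <<'E'
from plant import *
import numpy as np,cv2
H=np.pi/2;yaw=.155;e=np.array([np.cos(yaw),np.sin(yaw),0])
t=lambda:print(round(observe()["time_s"],2),observe()["eef_pos"].round(4),observe()["ft_force"].round(2))
p=np.load("contact.npy")-.04*e;p[2]=.044
move_l(p,feed=.12);t()
p[2]=.2;move_l(p,feed=.25)
hold(.5);t()
for n in ["wrist","scene"]:
    c=get_calibration(n);im,d=get_image(n);np.savez(n+"5.npz",im=im,d=d,K=c["intrinsics"],T=c["world_from_camera"])
    cv2.imwrite(f"pics/{n}5.png",im[:,:,::-1])
from h import *
for n in ["wrist","scene"]:
    im,P=cloud(n+"5.npz");hsv=cv2.cvtColor(im,cv2.COLOR_RGB2HSV);h=P[...,2]
    for nm,lo,hi in [("orange",5,18),("blue",105,125)]:
        m=(hsv[...,0]>=lo)&(hsv[...,0]<=hi)&(hsv[...,1]>140)&(hsv[...,2]>60)&(P[...,0]>.4)&(P[...,0]<.65)&(P[...,1]>-.25)&(P[...,1]<.05)
        for a,b in [(.03,.046),(.064,.08)]:
            q=P[m&(h>a)&(h<b)];print(n,nm,a,len(q),np.median(q,0).round(4), "along",(np.median(q,0)@e).round(4))
E
```

```text
13.56 [ 0.3961 -0.0527  0.0446] [0.11 0.55 0.6 ]
14.83 [ 0.3948 -0.0525  0.1997] [-0.09 -0.27 -0.61]
wrist orange 0.03 146 [ 0.5321 -0.1519  0.0388] along 0.5022
wrist orange 0.064 511 [ 0.4679 -0.1632  0.071 ] along 0.4371
wrist blue 0.03 570 [ 0.5376 -0.0292  0.0389] along 0.5266
wrist blue 0.064 546 [ 0.4778 -0.0384  0.0712] along 0.4661
scene orange 0.03 67 [ 0.4647 -0.1612  0.0397] along 0.4343
scene orange 0.064 75 [ 0.4649 -0.1651  0.0702] along 0.4338
scene blue 0.03 96 [ 0.478  -0.0323  0.0394] along 0.4672
scene blue 0.064 65 [ 0.4754 -0.038   0.0704] along 0.4638
```

View pics/wrist5.png

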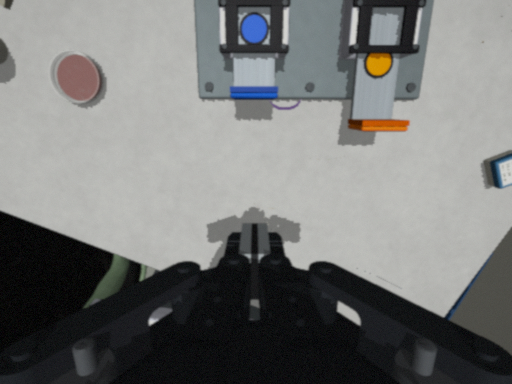

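View pics/scene5.png

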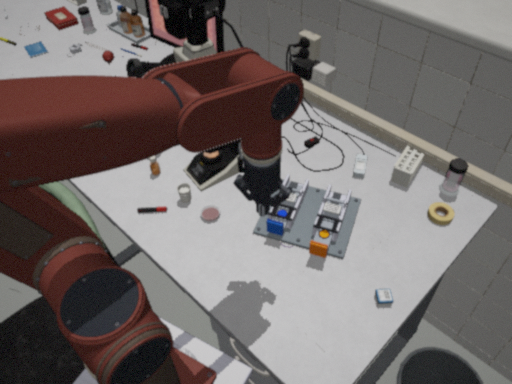

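The blue disc is now centred in its window at (254,28), having moved +31 mm. The amber tab moved −31 mm and is fully out. The gripper is clear, and the marker, dish, cup, bottle and box appear at the same pixels as before.

```bash
python3 - <<'E'
from plant import *
job_done();print(observe()["time_s"])
E
```

```text
the job is handed in; nothing more can be done
the job is handed in; nothing more can be done
```

The filter swap is done and handed in at about 15 s on the robot's clock. The blue slide is latched at mid position and the amber slide is fully out.

- **Amber released:** I pressed the amber release key straight down with the fingers shut, stopping at about 14 N. The slide sprang fully out, and its tab measured 31 mm nearer the robot than before.
- **Blue latched:** I then pushed the blue tab about 41 mm in from contact. The 5.7 N reading there matched the spring alone, so the pin was past its catch. After I let go, the slide settled about 30 mm in (disc +31 mm by wrist camera, tab +29.5 mm by scene camera).
- **One weaker reading:** the wrist camera's figure for the blue tab itself was only about 27 mm. I put this down to the changed viewing angle, because the disc sits centred in its window.
- **Bystanders:** they showed at the same places in the scene image, judged by eye, and the gripper was clear of everything.

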